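Fit the return spring of a plating-tank cover crank

ROBOT

A 6-joint arm with a two-finger parallel gripper is mounted at the origin on the work surface. World frame = base frame: x ahead of the robot, y to its left, z up, the work surface at z = 0. Lengths are in m, angles in rad, forces in N, time in s.
With the tool pointing down it reaches from about 0.225 to 0.725 m from the base axis. Payload 3.1 kg.
Tool frame: the origin (TCP) lies between the finger pads; the fingertips stand 11 mm ahead of it and the grasp point (between the pads) lies 8 mm behind it (arm.tips_ahead is the distance from the TCP to the fingertips, in m); z points along the fingers, y is the direction in which the jaws open and shut (so a half turn about z gives the same grasp; the last joint's range is limited). The gripper opens to 85 mm and grips with 20 to 120 N. Pads are 22 mm wide; open, the fingers measure 114 mm over their backs; the gripper's body (76 mm by 85 mm) begins 54 mm behind the grasp point. The pads swing forward as they close: fully open they stand 13 mm farther back than shut.
Start: joints at [0.989, 0.048, 0.099, 1.622, 0, 1.443], TCP at [0.23, 0.472, 0.242] pointing down, gripper open.
Joint ranges: [-2.91, 2.91], [-0.99, 1.94], [-1.21, 1.42], [-2.12, 2.29], [-1.49, 1.47], [-3.14, 3.14]. Speed limits (rad/s): [2.79, 2.79, 3.14, 3.14, 3.14, 3.14].

INTERFACE

Orientations are given as a unit quaternion [x, y, z, w].
In Python, from bench import arm gives the robot as it stands. The module is installed in compiled form; this text tells all that it offers. Calls block until the motion is done:
- arm.move_to(position, orientation): joint-space move of the TCP to a pose.
- arm.move_l(position, rot=None, vel=0.15): straight line of the TCP; rot=None keeps the orientation; vel is the mean speed in m/s.
- arm.move_j(angles): joint-space move.
- arm.grip(opening, newtons=None): finger opening in m; newtons is the grip in N (None keeps the last); returns when the fingers have stopped.
- arm.hold(seconds).
- arm.inverse_kinematics(position, orientation): joint angles nearest the present ones, or None.
- arm.capture(name): name is "scene" or "top" or "wrist"; returns (picture, depth): 400x640x3 uint8, red, green, blue; 400x640 float32, m along the optical axis (not along the pixel's ray), 0 where there is no reading.
- arm.calibration(name): a dict with "intrinsics" (3x3 intrinsics, pixels), "rvec" (rotation vector, rad) and "tvec" (3), from world to camera coordinates, as OpenCV has them. Camera axes: x right, y down, z forward; pixel columns grow to the right and rows downward; lengths in m; the calibration is good to about 2 mm. The wrist camera is an equidistant fisheye: a pixel r from the principal point sees the ray r / f radians off the axis. A picture is of the moment at which its call begins: read the wrist's pose just before it. calibration takes no time and is no camera call; for the wrist camera it gives the pose at the moment of the call.
A pose or a line that the arm cannot do raises arm.Unreachable and nothing moves.
- arm.close_job(): hands the job in, once; it reports no verdict.
Trained networks look in the newest picture that a camera, given by its name, has taken for a name from the list of things; names that differ only in an ending like _2 or _b are one class to them, and where a whole thing is asked for, a point or a joint stands for the part that bears it (a point fixed in the world has none). Each returns a list of dicts, best first, with "score" (0 to 1); they miss things now and then, are a little off and sometimes report something else, mostly with a low value. They report only what shows in the picture. A call takes as long as a camera call. They do not tell look-alikes from the thing itself.
- arm.look_for(camera, label): "point" ([column, row] as shares, 0 to 1, of the picture: columns of its width, rows of its height, amid what is visible of it).
- arm.trace(camera, label): "region" (400x640 bool, what is visible of it) and "point" ([column, row] as shares, 0 to 1, of the picture: columns of its width, rows of its height, amid what is visible of it).
- arm.pinpoint(camera, label): "point" ([column, row] as shares, 0 to 1, of the picture: columns of its width, rows of its height: a listed point, or the origin of a listed thing).
Readings, each from a call of its own:
- arm.get_time_s(): time.
- arm.get_qpos(): joint angles.
- arm.get_joint_velocities(): joint speeds.
- arm.get_joint_torque(): joint torques, N m.
- arm.get_tcp_pos(): TCP position.
- arm.get_tool_rot(): TCP orientation.
- arm.get_contact_force(): force on the tool from outside, world axes, zero at the start.
- arm.get_wrist_torque(): the same for the moment, N m.
- arm.get_width(): finger opening in m.
Only numpy, scipy, OpenCV 4.12 (cv2) and the standard library are available. Lean on these libraries where they do the work, as an engineer would, in place of code of your own. Each camera call takes 0.05 s, during which the arm holds its last target.

TASK

Take the tension spring out of the notched rack and push its downward hook pin fully home in the hole of the anchor channel, feeling gently along the channel for the hole with the pin. Then take the other end by its tab, stretch the spring and drop its eye over the headed stud on the crank plate, and let go, so that the spring stays stretched between hole and stud. Do not force the parts or overstretch the spring, and leave everything else where it is.

Things in the scene. Friction and masses are not known exactly. Their poses are not given: they have to be found in the camera images.
- spring: Tension spring, 165 mm long, 140 g, level in one of three used notches of a rack (rods in the others). Origin: on the coil's axis, straight above the hook pin; x along the coil from hook end to eye end, z up. Coil 18 mm thick, 12 to 84 mm along x. Hook end: steel flange 24 x 28 x 3 mm, underside 10 mm below the origin. The coil does not bend: lifting one end level lifts the other as much.
- hook: The hook: round steel pin of 7 mm diameter with a round tip, fixed under the spring's flange, pointing down. Origin: its tip, 38 mm straight below the spring's origin; z up. Keep its contact forces below 35 N, and those of the spring on the crank below 60 N.
- hook_tab (a point): Middle of the hook end's grey grip tab, straight above the pin and 14 mm above the spring's origin. Tab 20 mm along the spring, 12 mm wide across it, from 21 mm below to 12 mm above this point.
- eye (a joint): Stretch of the spring (m): 0 = closed. It pulls 2 N at 0 and 100 N/m more, e.g. 6 N at 0.040, 8 N at 0.060. Must not exceed 0.072 (stop at 0.080).
- eye_tab (a point): Middle of the eye end's grip tab, of the same size as the other (20 x 12 mm, from 21 mm below to 12 mm above this point). It lies 112 mm along the spring's x from its origin when closed, plus the stretch, and 14 mm above it.
- eye_center (a point): Centre of the eye, a flat lying steel ring: hole 18 mm in diameter, outside 27 mm, wire 4.4 mm thick, this point at mid-thickness. It lies 24 mm beyond the eye tab's middle along the spring's x and 35.8 mm below it.
- anchor: Fixed anchor channel, origin on the table under its middle; x along the channel towards the stud, z up. Two side walls 56 mm long (x), tops 56 mm above the table; groove between them 9.5 mm wide (y), flared to about 17 mm at the top. Pin home: the flange lies on the wall tops, spring's origin 66 mm above the table, pin tip 28 mm.
- groove (a point): Middle of the groove's floor, 48 mm above the table: a steel strip 6 mm thick with one hole right through, 10 mm long (along the channel) and as wide as the groove, free space below. The strip is clamped anywhere, so the hole's middle is up to 13 mm from this point, either way along the channel; that is not measured. Elsewhere the pin stands on the strip.
- stud (a point): Foot of the headed steel stud, on the crank plate 42 mm above the table. Shaft 8 mm thick, 6 mm high; head 12 mm across, its top 10.5 mm above this point. It stands 175 to 181 mm from the anchor's origin, up to 10 mm to the side of its x axis. Seated, the eye lies on the plate under the head, its centre about 5 mm nearer to the anchor than the stud's.
- plate (a point): Point on top of the fixed flat crank plate (60 mm wide, 42 mm above the table), 50 mm from the stud towards the anchor. The plate reaches 88 mm from the stud towards the anchor: with the pin home the closed spring's eye lies on it, short of the stud.
- crank: Fixed crank plate that carries the stud, origin on the table straight under the stud; z up.
- rod1: Bystander: loose steel rod 12 mm in diameter, 170 mm long, in a rack notch. Leave alone.
- rod2: Bystander: second such rod, in another notch of the rack; notches in use are 72 mm apart. Leave alone.
- beaker: Bystander: white plastic cup 72 mm across, 95 mm high, origin under it.
- bottle: Bystander: white bottle 56 mm across, 120 mm high, origin under it.
- wrench: Bystander: steel wrench lying flat.
- brush: Bystander: brush lying flat.
- tray: Bystander: grey tray 100 x 140 x 30 mm, origin under it.
- collar: Bystander: grey ring 44 mm across, 16 mm high, between rack and anchor, origin under it.
There are look-alikes about, which are no part of the job. Of the things that look like the spring, the middle-sized one is meant.

How it is judged:
By the outcome, as a careful person would: the job done as asked, in the order asked, and still so for the second after the job is handed in, with the robot touching nothing.
It also fails if it takes over 67 s, if anything falls off the work surface, if the arm or the gripper's body presses on something with over 40 N, if the wrist force passes 120 N, or if a joint passes its speed limit or range.

## Working session

There is one attempt and no reset: what is moved stays moved. The work goes in short steps, each a Python script; the robot and the scene stay as the last script left them, time stands still between calls to the robot, and variables do not carry over. Pictures are saved under pics/ and viewed, and the job is handed in when it is done.

```bash
mkdir -p pics; ls
cat > h.py <<'E'
import numpy as np, cv2
from bench import arm
from scipy.spatial.transform import Rotation as R
def cal(n):
    c=arm.calibration(n); return np.array(c["intrinsics"],float),R.from_rotvec(np.array(c["rvec"],float).ravel()).as_matrix(),np.array(c["tvec"],float).ravel()
def save(n,im,k=None): cv2.imwrite("pics/"+n+".png",im[:,:,::-1])
def ray(n,u,v,c=None):
    K,Rm,t=c or cal(n)
    x=(u-K[0,2])/K[0,0]; y=(v-K[1,2])/K[1,1]
    if n=="wrist":
        r=np.hypot(x,y); d=np.array([np.sin(r)*x/max(r,1e-9),np.sin(r)*y/max(r,1e-9),np.cos(r)])
    else: d=np.array([x,y,1.])
    return -Rm.T@t, Rm.T@d
def atz(n,u,v,z,c=None):
    o,d=ray(n,u,v,c); return o+d*(z-o[2])/d[2]
def cloud(n,depth,c=None):
    K,Rm,t=c or cal(n)
    v,u=np.mgrid[0:400,0:640]
    x=(u-K[0,2])/K[0,0]; y=(v-K[1,2])/K[1,1]
    if n=="wrist":
        r=np.hypot(x,y)+1e-9; s=np.tan(np.minimum(r,1.5))/r; x=x*s;y=y*s
    P=np.stack([x*depth,y*depth,depth],-1)
    return (P-t)@Rm
def px(p): return p[0]*640,p[1]*400
E
python3 - <<'E'
from h import *
for n in("scene","top"):
    c=cal(n); im,d=arm.capture(n); save(n+"0",im); np.savez(n+"0.npz",im=im,d=d,K=c[0],R=c[1],t=c[2])
    print(n, -c[1].T@c[2], c[0][0,0])
    for l in("spring","anchor","stud","groove","hook_tab","eye_tab","crank","collar"):
        for f in (arm.pinpoint,):
            print(l,[(np.round(px(r["point"])).tolist(),round(r["score"],2)) for r in f(n,l)][:5])
print(arm.get_time_s())
E
```

```text
pics
scene [1.14012743 0.08238518 1.04076879] 484.9996000142449
spring [([306.0, 136.0], 0.93), ([254.0, 189.0], 0.67), ([193.0, 279.0], 0.64)]
anchor [([403.0, 233.0], 0.89)]
stud [([397.0, 290.0], 0.66)]
groove [([403.0, 225.0], 0.69), ([307.0, 310.0], 0.41), ([283.0, 196.0], 0.36)]
hook_tab [([197.0, 285.0], 0.62), ([308.0, 139.0], 0.57)]
eye_tab [([257.0, 167.0], 0.92), ([242.0, 221.0], 0.57), ([162.0, 306.0], 0.49)]
crank [([396.0, 296.0], 0.62)]
collar [([348.0, 194.0], 0.44)]
top [ 0.30584326 -0.0408428   1.2272224 ] 457.89399572792865
spring [([366.0, 316.0], 0.94), ([397.0, 226.0], 0.69), ([420.0, 134.0], 0.59)]
anchor [([248.0, 213.0], 0.85)]
stud [([248.0, 152.0], 0.58)]
groove [([248.0, 212.0], 0.59)]
hook_tab [([359.0, 310.0], 0.85), ([417.0, 127.0], 0.79), ([398.0, 225.0], 0.7), ([249.0, 212.0], 0.26)]
eye_tab [([401.0, 265.0], 0.72), ([437.0, 111.0], 0.63), ([393.0, 181.0], 0.61)]
crank [([251.0, 153.0], 0.83)]
collar [([249.0, 211.0], 0.51), ([299.0, 252.0], 0.5), ([321.0, 126.0], 0.44)]
0.9
```

View pics/scene0.png

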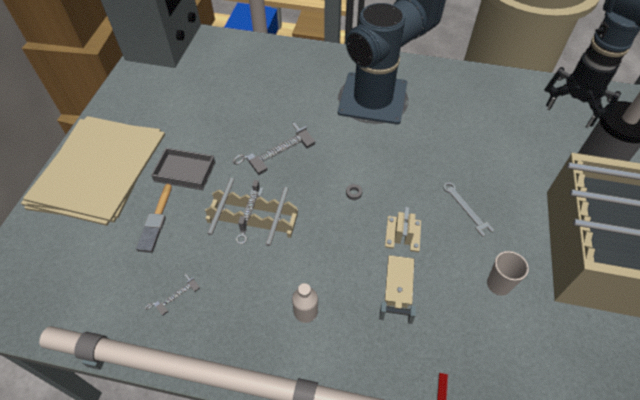

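View pics/top0.png

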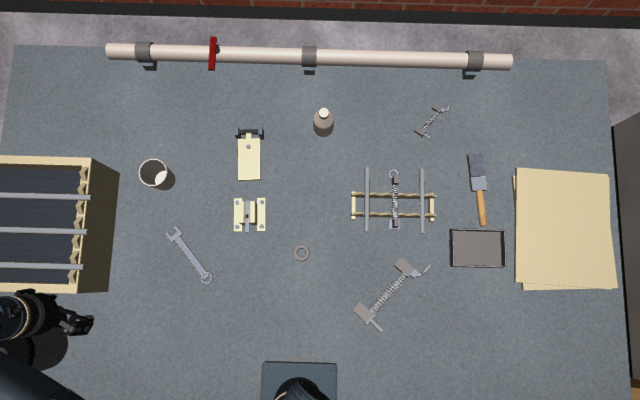

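The three spring-like things in the top picture are the large one lying at (385,290), the middle-sized one in the rack notch at (395,200) and the small one at (433,122). The middle-sized one in the rack fits the description. The hook end is at about (397,225) and the eye at (393,173). I'll confirm it in an enlarged crop.

Run:
```python
from h import *
z=np.load("top0.npz"); im=z["im"]; d=z["d"]; c=(z["K"],z["R"],z["t"])
a=cv2.resize(im[150:250,335:455],None,fx=6,fy=6,interpolation=cv2.INTER_CUBIC)[:600,:400+320]
b=im[120:240,200:300]
save("crop_top",a); save("crop_anchor",cv2.resize(b,None,fx=5,fy=5,interpolation=cv2.INTER_CUBIC))
P=cloud("top",d,c)
for n,(u,v) in dict(eye=(393,174),coil=(395,200),hooktab=(397,224),rod1=(367,200),rod2=(422,200),anch=(240,214),groove=(249,213),stud=(249,136),plate=(249,165),collar=(302,253)).items(): print(n,P[v,u].round(4), atz("top",u,v,0.06,c).round(3))
s=np.load("scene0.npz"); save("crop_scene",cv2.resize(s["im"][170:250,195:305],None,fx=7,fy=7,interpolation=cv2.INTER_CUBIC))
```

```text
eye [ 0.5973 -0.2402  0.0016] [ 0.583 -0.231  0.06 ]
coil [ 0.5252 -0.2458  0.0008] [ 0.515 -0.236  0.06 ]
hooktab [ 0.4497 -0.2378  0.0796] [ 0.452 -0.241  0.06 ]
rod1 [ 0.5135 -0.164   0.0549] [ 0.513 -0.163  0.06 ]
rod2 [ 0.5167 -0.3061  0.059 ] [ 0.517 -0.306  0.06 ]
anch [0.4675 0.1635 0.0565] [0.467 0.163 0.06 ]
groove [0.4709 0.1407 0.0549] [0.47 0.14 0.06]
stud [0.6815 0.1534 0.0417] [0.676 0.15  0.06 ]
plate [0.6008 0.1489 0.0448] [0.597 0.146 0.06 ]
collar [0.3743 0.0021 0.0078] [0.371 0.    0.06 ]
```

View pics/crop_top.png

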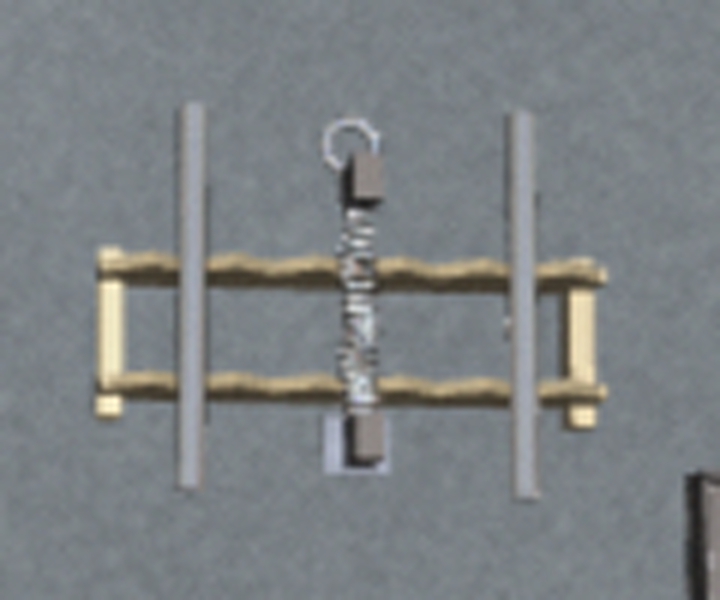

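View pics/crop_anchor.png

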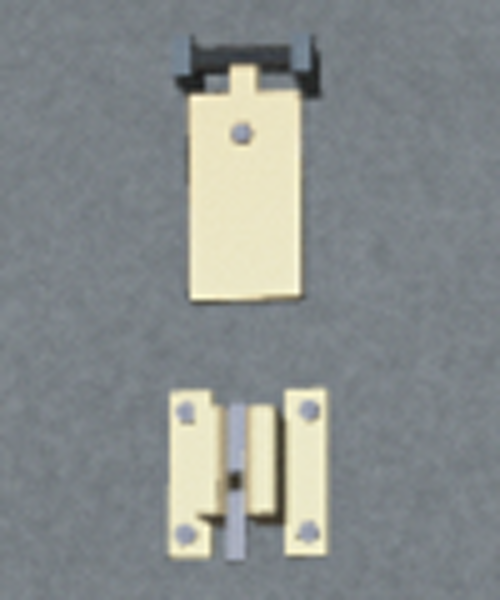

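View pics/crop_scene.png

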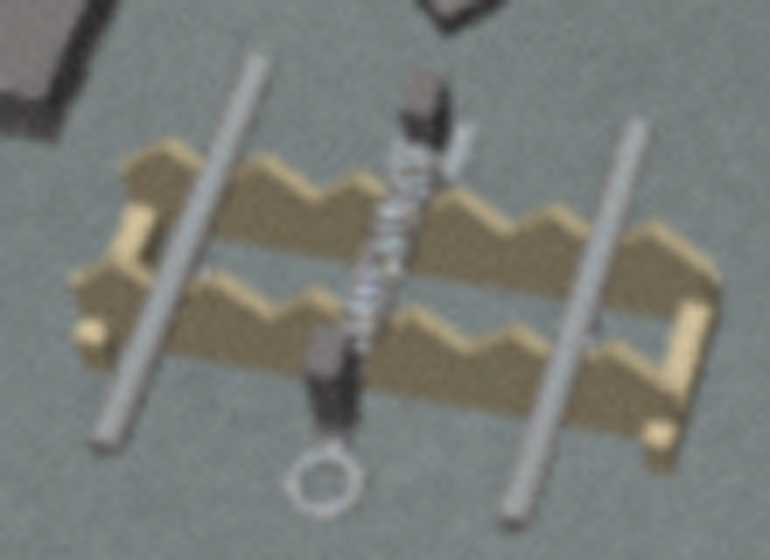

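Confirmed. The crops show the middle-sized spring between two rods in the rack, with its grip tabs, its flange at (360,440) and its eye at (350,145). In the anchor crop the hole shows as a dark spot at (235,480) and the stud is at (241,133). Next I'll look at the anchor from close by with the wrist camera.

```bash
cat >> h.py <<'E'
def q(psi,pitch=0): return (R.from_euler('z',psi)*R.from_euler('y',pitch)*R.from_euler('x',np.pi)).as_quat()
def find(cam,labels,c,z):
    for l in labels:
        for r in arm.pinpoint(cam,l)[:3]:
            u,v=px(r["point"]); print(l,round(u,1),round(v,1),round(r["score"],2),[atz(cam,u,v,zz,c).round(4).tolist() for zz in z[l]])
E
python3 - <<'E'
from h import *
print(arm.get_tool_rot(),arm.get_width(),arm.tips_ahead, arm.get_contact_force())
for p in [(0.53,0.15,0.25),(0.452,-0.24,0.10)]:
    for psi in (0,np.pi):
        print(p,psi,arm.inverse_kinematics(p,q(psi)))
arm.move_to((0.47,0.15,0.25),q(0)); 
c=cal("wrist"); im,d=arm.capture("wrist"); save("w1",im); np.savez("w1.npz",im=im,d=d,K=c[0],R=c[1],t=c[2])
print(-c[1].T@c[2],c[1][2],c[0][0,0])
find("wrist",["anchor","groove","stud","plate"],c,dict(anchor=[0],groove=[.048],stud=[.042],plate=[.042]))
print(arm.get_time_s(),arm.get_qpos())
E
```

```text
[ 2.24958575e-01  9.74368328e-01  2.59860787e-05 -4.98998274e-07] 0.0855293985802155 0.011 [ 0.41940751  0.13502446 -0.99051183]
(0.53, 0.15, 0.25) 0 [ 0.15404947  0.11800168  0.18902239  1.64181704  0.         -2.98754318]
(0.53, 0.15, 0.25) 3.141592653589793 [0.15404947 0.11800168 0.18902239 1.64181704 0.         0.15404947]
(0.452, -0.24, 0.1) 0 [-0.61921738  0.0305103  -0.20220584  1.33808019  0.          2.52237528]
(0.452, -0.24, 0.1) 3.141592653589793 [-0.61921738  0.0305103  -0.20220584  1.33808019  0.         -0.61921738]
[0.54416814 0.15064594 0.38189803] [-2.87196635e-01 -4.82152966e-04 -9.57871526e-01] 309.70691628693146
anchor 319.5 164.9 0.61 [[0.4707, 0.1478, 0.0]]
groove 321.3 171.7 0.74 [[0.4723, 0.1462, 0.048]]
groove 597.4 116.8 0.74 [[0.5661, -0.2626, 0.048]]
stud 313.6 14.1 0.68 [[0.6482, 0.1545, 0.042]]
stud 144.2 101.4 0.47 [[0.5615, 0.3587, 0.042]]
plate 314.9 51.4 0.57 [[0.6048, 0.1531, 0.042]]
plate 148.6 102.0 0.36 [[0.5601, 0.3522, 0.042]]
4.8083 [ 1.73083230e-01 -3.21850282e-02  3.38147933e-02  1.63685711e+00
 -2.47055565e-05 -2.96860768e+00]
```

View pics/w1.png

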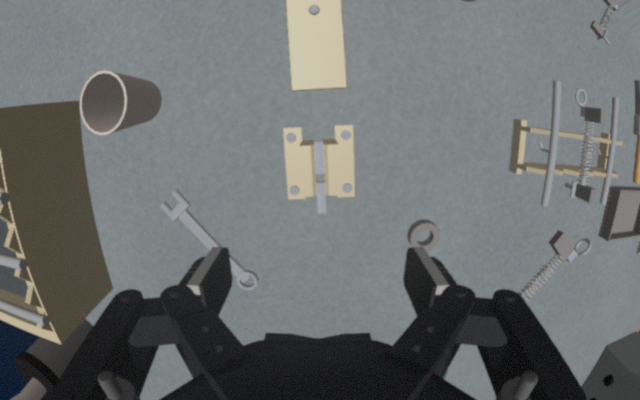

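The wrist picture shows the anchor at (320,165), the strip with a dark hole at about (320,180), and the stud at (314,10). The joint 6 angle is better with the tool half-turned, so I'll take a second, closer view that way.

Run:
```python
from h import *
arm.move_to((0.60,0.15,0.20),q(np.pi)); 
c=cal("wrist"); im,d=arm.capture("wrist"); save("w2",im); np.savez("w2.npz",im=im,d=d,K=c[0],R=c[1],t=c[2])
print(-c[1].T@c[2],c[1][2])
find("wrist",["anchor","groove","stud","plate"],c,dict(anchor=[0],groove=[.048],stud=[.042,.0525],plate=[.042]))
print(arm.get_time_s(),arm.get_qpos())
```

```text
[0.52776177 0.15049569 0.33199724] [ 2.87860841e-01 -8.11134434e-04 -9.57671905e-01]
anchor 313.5 58.0 0.96 [[0.4761, 0.1462, 0.0]]
groove 314.7 51.6 0.68 [[0.4775, 0.1479, 0.048]]
stud 320.6 231.2 0.8 [[0.652, 0.1535, 0.042], [0.6475, 0.1533, 0.0525]]
stud 173.9 263.6 0.44 [[0.6962, -0.0158, 0.042], [0.6901, -0.0098, 0.0525]]
plate 316.7 182.5 0.86 [[0.601, 0.1495, 0.042]]
7.6833 [ 1.36641780e-01  2.89416753e-01  2.87946454e-01  1.56917244e+00
 -2.65881027e-05  1.36547381e-01]
```

View pics/w2.png

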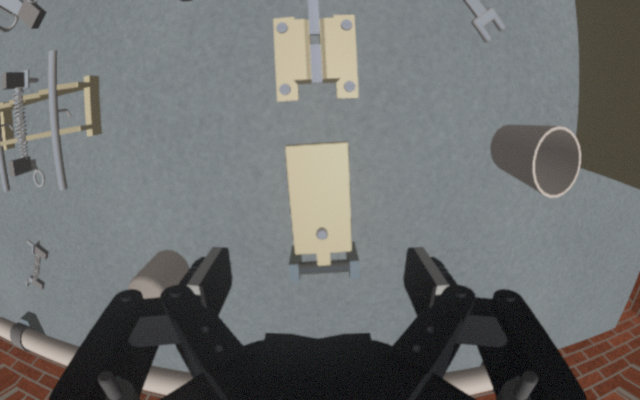

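Run:
```python
from h import *
a=np.load("w1.npz")["im"][115:220,270:370]; b=np.load("w2.npz")["im"][0:110,265:365]; s=np.load("w2.npz")["im"][205:260,285:360]
A=cv2.resize(a,(400,420),interpolation=cv2.INTER_CUBIC);B=cv2.resize(b,(400,440),interpolation=cv2.INTER_CUBIC)
o=np.zeros((440,800,3),np.uint8);o[:420,:400]=A;o[:,400:]=B;save("z12",o)
save("z2s",cv2.resize(s,None,fx=8,fy=8,interpolation=cv2.INTER_CUBIC))
```

```text
(no output)
```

View pics/z12.png

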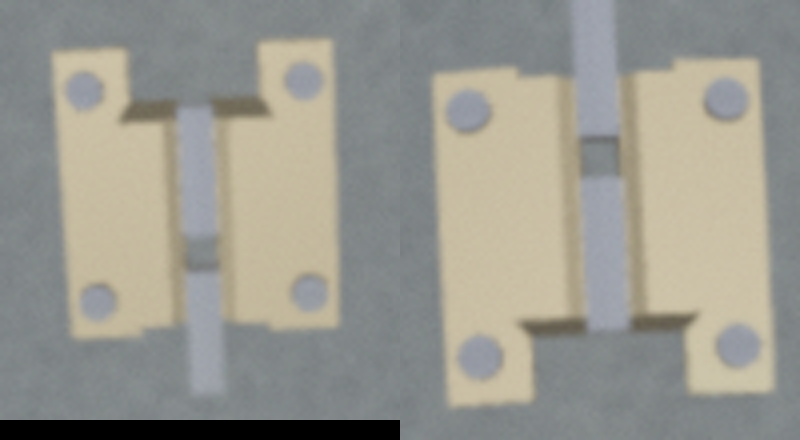

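View pics/z2s.png

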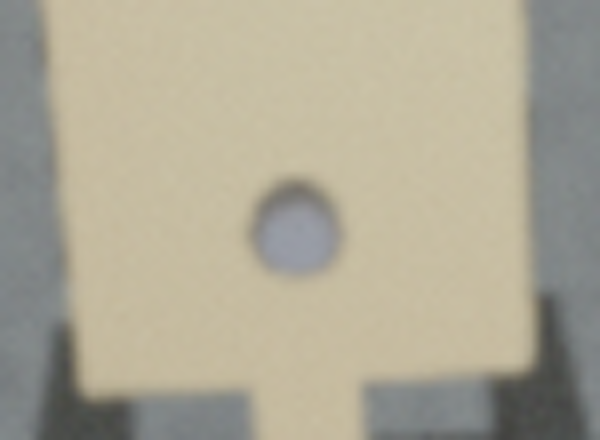

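Run:
```python
from h import *
def L(n): z=np.load(n+".npz"); return z["K"],z["R"],z["t"]
c1,c2=L("w1"),L("w2")
A=lambda x,y,z:print("w1",atz("wrist",270+x/4,115+y/4,z,c1).round(4))
B=lambda x,y,z:print("w2",atz("wrist",265+(x-400)/4,y/4,z,c2).round(4))
print("hole");A(202,236,.048);A(202,271,.048);B(600,135,.048);B(600,177,.048)
print("walls end");A(200,118,.056);A(205,325,.056);B(600,76,.056);B(610,318,.056)
print("groove edges");A(165,220,.056);A(237,220,.056);B(565,160,.056);B(638,160,.056)
print("strip");A(187,240,.048);A(218,240,.048)
print("stud",atz("wrist",322.1,234.4,.0525,c2),atz("wrist",313.8,10,.0525,c1))
# bolts
print("bolts");A(83,90,.01);A(304,81,.01);A(97,301,.01);A(309,292,.01)
B(468,110,.01);B(726,100,.01);B(480,357,.01);B(738,345,.01)
```

```text
hole
w1 [0.4697 0.1471 0.048 ]
w1 [0.4597 0.147  0.048 ]
w2 [0.4605 0.1482 0.048 ]
w2 [0.4705 0.1482 0.048 ]
walls end
w1 [0.5035 0.1477 0.056 ]
w1 [0.4465 0.1463 0.056 ]
w2 [0.4483 0.1482 0.056 ]
w2 [0.5043 0.1504 0.056 ]
groove edges
w1 [0.4759 0.1571 0.056 ]
w1 [0.4759 0.1377 0.056 ]
w2 [0.4681 0.1406 0.056 ]
w2 [0.4682 0.1565 0.056 ]
strip
w1 [0.4686 0.1512 0.048 ]
w1 [0.4686 0.1426 0.048 ]
stud [0.65096609 0.15485526 0.0525    ] [0.64972252 0.15415825 0.0525    ]
bolts
w1 [0.5064 0.1825 0.01  ]
w1 [0.5092 0.1161 0.01  ]
w1 [0.4405 0.1794 0.01  ]
w1 [0.4434 0.1132 0.01  ]
w2 [0.4438 0.114  0.01  ]
w2 [0.4413 0.1801 0.01  ]
w2 [0.5101 0.1171 0.01  ]
w2 [0.507  0.1831 0.01  ]
```

The hole is at about (0.465, 0.1475), which is 10 mm from the channel's middle on the robot's side. The anchor's yaw is about 0.045 rad and the stud is at (0.650, 0.1545). Next I'll look at the spring.

Run:
```python
from h import *
arm.move_to((0.52,-0.24,0.22),q(np.pi)); 
c=cal("wrist"); im,d=arm.capture("wrist"); save("w3",im); np.savez("w3.npz",im=im,d=d,K=c[0],R=c[1],t=c[2])
print(-c[1].T@c[2])
find("wrist",["spring","hook_tab","eye_tab","eye_center","rod1"],c,dict(spring=[.06],hook_tab=[.066,.072],eye_tab=[.066,.072],eye_center=[.03,.04],rod1=[.06]))
P=cloud("wrist",d,c)
for u in range(270,370,10): print(u,[P[v,u].round(3).tolist() for v in ()])
print(arm.get_time_s(),arm.get_qpos())
save("z3",cv2.resize(im[0:230,230:400],None,fx=2.6,fy=2.6,interpolation=cv2.INTER_CUBIC))
```

```text
[ 0.4482237  -0.23870733  0.35182828]
spring 322.0 113.0 0.88 [[0.455, -0.2345, 0.06]]
spring 261.0 312.2 0.71 [[0.6797, -0.3056, 0.06]]
hook_tab 271.4 312.9 0.89 [[0.6754, -0.2919, 0.066], [0.6706, -0.2908, 0.072]]
hook_tab 320.7 110.7 0.84 [[0.4527, -0.2357, 0.066], [0.4526, -0.2358, 0.072]]
eye_tab 297.5 18.4 0.82 [[0.3651, -0.2569, 0.066], [0.3669, -0.2566, 0.072]]
eye_tab 324.6 227.6 0.8 [[0.5668, -0.2315, 0.066], [0.5643, -0.2316, 0.072]]
eye_tab 241.0 344.8 0.67 [[0.7317, -0.3358, 0.066], [0.7258, -0.3338, 0.072]]
eye_center 239.3 16.6 0.69 [[0.3488, -0.3205, 0.03], [0.3519, -0.318, 0.04]]
eye_center 322.4 237.6 0.55 [[0.5941, -0.233, 0.03], [0.5896, -0.2332, 0.04]]
rod1 244.4 115.8 0.63 [[0.4563, -0.308, 0.06]]
rod1 393.9 113.8 0.61 [[0.4541, -0.1661, 0.06]]
270 []
280 []
290 []
300 []
310 []
320 []
330 []
340 []
350 []
360 []
9.4583 [-5.48059968e-01  1.69262956e-01  1.86089671e-01  1.58773738e+00
  6.49590440e-05 -5.49428521e-01]
```

View pics/w3.png

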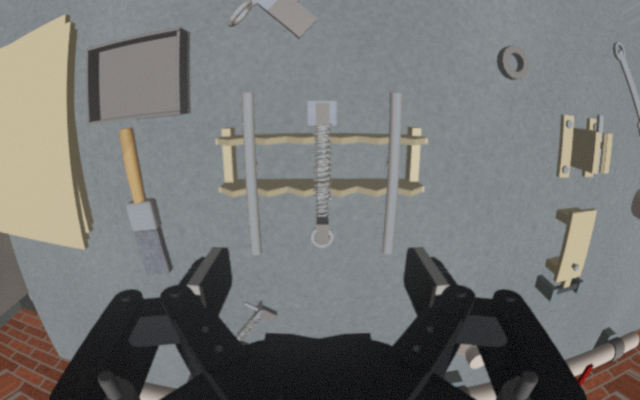

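View pics/z3.png

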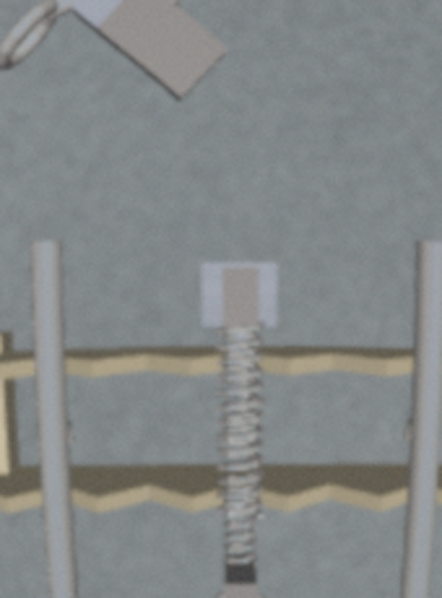

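The picture shows the hook's flange and tab at (322,113), the coil running down to the eye tab at (324,228), and the rods at (250,..) and (392,..). They are well clear on both sides.

Run:
```python
from h import *
z=np.load("w3.npz"); c=(z["K"],z["R"],z["t"]); P=cloud("wrist",z["d"],c)
def m(r0,r1,c0,c1): return np.median(P[r0:r1,c0:c1].reshape(-1,3),0).round(4)
print("tabtop",m(107,122,319,327),"flange",m(105,120,309,313),m(105,120,332,335),"coil",m(140,200,321,325))
print("eyetabtop",m(226,232,319,328), "rod",m(140,200,249,252),m(140,200,391,394),"table",m(60,90,300,400))
t=np.load("top0.npz"); ct=(t["K"],t["R"],t["t"]);Q=cloud("top",t["d"],ct)
print("top tab",np.median(Q[222:226,395:399].reshape(-1,3),0),np.median(Q[177:183,394:397].reshape(-1,3),0))
for zz in(.075,.08,.085):
  print(zz,[atz("wrist",230+x/2.6,y/2.6,zz,c).round(4)[:2].tolist() for x,y in((223,267),(259,267),(223,325),(259,325))])
```

```text
tabtop [ 0.4554 -0.2343  0.0813] flange [ 0.4543 -0.2454  0.0485] [ 0.4542 -0.2236  0.0484] coil [ 0.5094 -0.2335  0.062 ]
eyetabtop [ 0.5613 -0.2334  0.0815] rod [ 0.5089 -0.3053  0.0568] [ 0.5087 -0.1647  0.0563] table [ 4.118e-01 -2.035e-01  3.000e-04]
top tab [ 0.45090803 -0.23598711  0.08137417] [ 0.56409539 -0.23249228  0.08135678]
0.075 [[0.4455, -0.2402], [0.4454, -0.228], [0.4654, -0.2402], [0.4654, -0.2279]]
0.08 [[0.4455, -0.2402], [0.4455, -0.2282], [0.4651, -0.2402], [0.4651, -0.2281]]
0.085 [[0.4456, -0.2401], [0.4455, -0.2284], [0.4648, -0.2401], [0.4648, -0.2283]]
```

Run:
```python
from h import *
o=q(np.pi+0.006)
arm.grip(0.042,60)
arm.move_to((0.4553,-0.2342,0.13),o)
print(arm.get_contact_force().round(2))
arm.move_l((0.4553,-0.2342,0.0643),vel=0.06)
print(arm.get_tcp_pos(),arm.get_contact_force().round(2))
w=arm.grip(0.0,60); print(w,arm.get_width(),arm.get_contact_force().round(2))
p=arm.get_tcp_pos()
arm.move_l((0.4553,-0.2342,0.0843),vel=0.05)
print(arm.get_tcp_pos(),arm.get_contact_force().round(2),arm.get_wrist_torque().round(3),arm.get_width())
arm.move_l((0.4553,-0.2342,0.17),vel=0.12)
print(arm.get_tcp_pos(),arm.get_contact_force().round(2),arm.get_wrist_torque().round(3),arm.get_width(),arm.get_time_s())
c=cal("wrist"); im,d=arm.capture("wrist"); save("w4",im); np.savez("w4.npz",im=im,d=d,K=c[0],R=c[1],t=c[2])
c=cal("scene"); im,d=arm.capture("scene"); save("s4",im[90:290,150:470].repeat(2,0).repeat(2,1))
```

```text
[-0.66 -0.32  0.74]
[ 0.45570924 -0.23449542  0.06492596] [0.44 0.76 0.12]
False 0.010904106579973297 [-2.08 -0.33  1.46]
[ 0.45548661 -0.23422016  0.0845791 ] [-0.52  0.89 -1.71] [-0.022  0.104  0.019] 0.010843485988523168
[ 0.45486772 -0.23390964  0.16906789] [-0.43  0.31 -1.07] [-0.007  0.075  0.034] 0.011232681721896171 13.5083
```

View pics/w4.png

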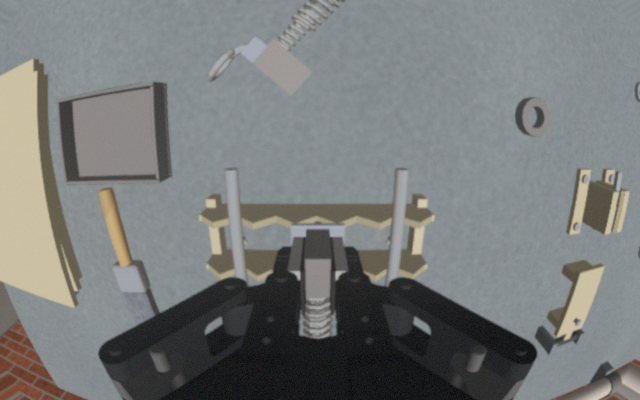

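View pics/s4.png

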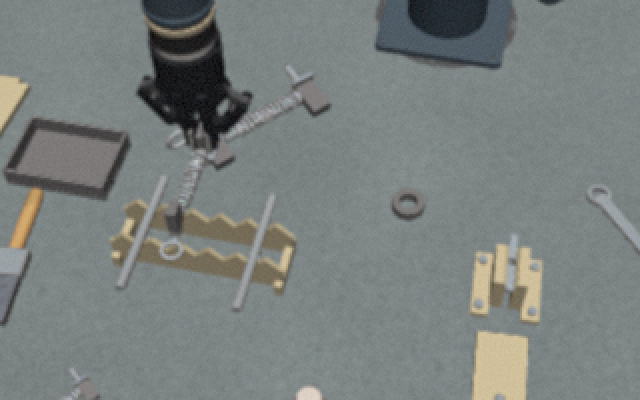

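The spring is gripped and hangs level, with its flange at (318,230) in the wrist picture, and the rods have not moved. Next I'll carry it over the channel and feel downward.

```bash
cat > feel.py <<'E'
from h import *
def F(n=4): return np.mean([arm.get_contact_force() for _ in range(n)],0)
E
python3 - <<'E'
from feel import *
o=q(np.pi+0.042)
arm.move_l((0.4553,-0.2342,0.21),vel=0.2)
arm.move_l((0.465,0.1475,0.21),rot=o,vel=0.22)
arm.move_l((0.465,0.1475,0.125),vel=0.12)
t0=arm.get_time_s();f0=F();print(f0.round(2),arm.get_time_s()-t0,arm.get_tcp_pos().round(4))
for n in("scene","top"):
    im,d=arm.capture(n); save(n+"5",cv2.resize(im[150:330,330:490] if n=="scene" else im[110:260,180:320],None,fx=4,fy=4)[:600])
z=0.125
for z in (0.112,0.106,0.102,0.100,0.098,0.0965,0.0955,0.0945,0.0935,0.0925,.0915,.0905):
    arm.move_l((0.465,0.1475,z),vel=0.03)
    f=F()-f0; p=arm.get_tcp_pos(); print(z,p.round(4),f.round(2),round(arm.get_time_s(),2))
    if abs(f[2])>5 or np.hypot(f[0],f[1])>6: break
E
```

```text
[-0.1  -0.69 -0.95] 0.0 [0.4656 0.1475 0.1258]
0.112 [0.4648 0.1475 0.1117] [ 0.45  1.04 -0.54] 17.38
0.106 [0.4647 0.1475 0.1056] [ 0.1   1.21 -0.03] 17.73
0.102 [0.4648 0.1475 0.1017] [-1.03  0.48 -0.37] 18.02
0.1 [0.4649 0.1475 0.0999] [-0.19  0.69 -0.73] 18.27
0.098 [0.4649 0.1475 0.0978] [-0.05  1.1  -1.39] 18.52
0.0965 [0.4649 0.1475 0.0964] [ 0.36  0.55 -0.  ] 18.77
0.0955 [0.4649 0.1475 0.0954] [-0.94  1.28 -0.09] 19.02
0.0945 [0.4649 0.1475 0.0944] [-0.01  0.66 -0.5 ] 19.27
0.0935 [0.4649 0.1475 0.0934] [ 0.42  0.32 -0.18] 19.52
0.0925 [0.4649 0.1475 0.0924] [ 0.38  1.2  -1.09] 19.77
0.0915 [0.4649 0.1475 0.0914] [-0.02  0.48  0.27] 20.02
0.0905 [0.4649 0.1475 0.0904] [-0.36  1.45 -0.84] 20.27
```

View pics/scene5.png

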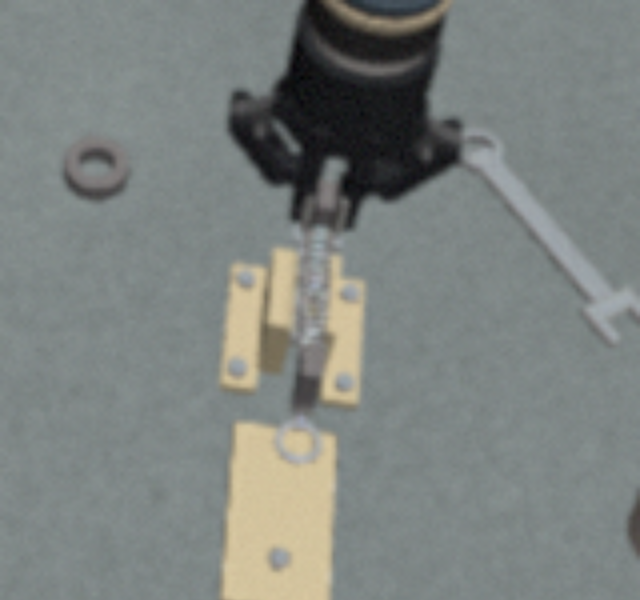

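View pics/top5.png

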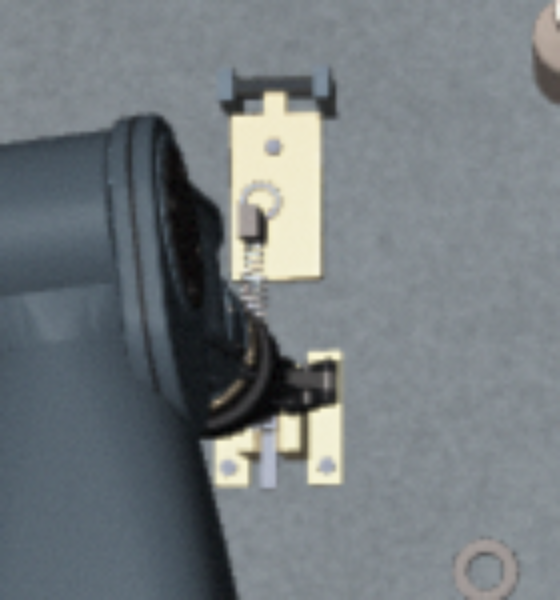

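No contact yet, with the tip about 5 mm below the strip's top, so the pin is in the hole. I'll keep lowering until the flange seats.

Run:
```python
from feel import *
f0=np.array([-0.1,-0.,-1.3])
for z in (0.087,0.084,0.081,0.079,0.078,.077,.0765,.076,.0755,.075,.0745,.074,.0735,.073):
    arm.move_l((0.465,0.1475,z),vel=0.03)
    f=F()-f0; p=arm.get_tcp_pos(); print(z,p.round(4),f.round(2),round(arm.get_time_s(),2))
    if abs(f[2])>7 or np.hypot(f[0],f[1])>6: break
```

```text
0.087 [0.4647 0.1474 0.0866] [ 0.85 -0.25 -0.92] 20.53
0.084 [0.4647 0.1475 0.0837] [ 0.85 -0.14 -0.04] 20.78
0.081 [0.4648 0.1475 0.0807] [ 0.76 -0.37  0.62] 21.03
0.079 [0.4648 0.1475 0.0788] [ 0.35  0.2  -0.24] 21.28
0.078 [0.4649 0.1475 0.0779] [-0.06  0.66  0.55] 21.53
0.077 [0.4649 0.1475 0.0769] [-0.15 -0.51  0.17] 21.78
0.0765 [0.465  0.1475 0.0765] [ 0.87 -0.34 -0.49] 22.03
0.076 [0.465  0.1475 0.076 ] [ 0.41  0.15 -0.3 ] 22.28
0.0755 [0.465  0.1475 0.076 ] [-0.31  0.28  3.51] 22.53
0.075 [0.4651 0.1475 0.076 ] [-2.67 -0.71  6.86] 22.78
0.0745 [0.4651 0.1475 0.0759] [-4.1  -1.2   9.21] 23.03
```

The flange seated with a 9 N reaction at TCP z 0.0759, which is the expected height. I'll release and look.

Run:
```python
from feel import *
arm.move_l((0.465,0.1475,0.0757),vel=0.03)
print(F().round(2))
arm.grip(0.042); 
arm.move_l((0.465,0.1475,0.15),vel=0.15)
arm.move_l((0.58,0.151,0.20),vel=0.2)
print(F().round(2))
c=cal("wrist"); im,d=arm.capture("wrist"); save("w6",im); np.savez("w6.npz",im=im,d=d,K=c[0],R=c[1],t=c[2])
save("z6",cv2.resize(im[40:280,230:410],None,fx=2.5,fy=2.5,interpolation=cv2.INTER_CUBIC))
find("wrist",["hook_tab","eye_tab","eye_center","stud"],c,dict(hook_tab=[.08,.092],eye_tab=[.08,.092],eye_center=[.0442],stud=[.042]))
print(arm.get_time_s())
```

```text
[-0.46  0.19  3.56]
[ 0.11 -0.31 -0.53]
hook_tab 44.3 252.4 0.75 [[0.6709, -0.1949, 0.08], [0.663, -0.1785, 0.092]]
hook_tab 318.3 209.6 0.54 [[0.5933, 0.1524, 0.08], [0.5892, 0.1522, 0.092]]
eye_tab 40.1 12.8 0.82 [[0.3813, -0.1662, 0.08], [0.3873, -0.1511, 0.092]]
eye_tab 320.7 191.5 0.58 [[0.5772, 0.1538, 0.08], [0.5738, 0.1535, 0.092]]
eye_tab 35.7 281.2 0.51 [[0.7231, -0.2414, 0.08], [0.7128, -0.2227, 0.092]]
eye_center 13.1 22.8 0.8 [[0.3596, -0.2792, 0.0442]]
eye_center 319.0 205.1 0.79 [[0.601, 0.1535, 0.0442]]
eye_center 23.5 279.1 0.51 [[0.7581, -0.3371, 0.0442]]
stud 316.9 252.0 0.87 [[0.6531, 0.1536, 0.042]]
25.35
```

View pics/z6.png

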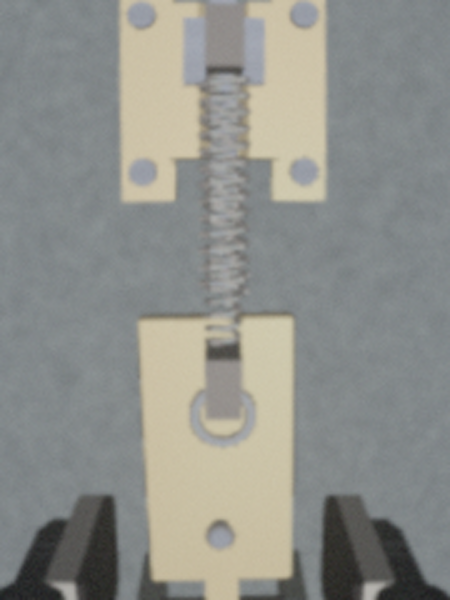

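The pin is home: the flange lies on the wall tops at (225,40), the eye lies on the plate at (222,415), and the stud is at (219,535).

Run:
```python
from h import *
z=np.load("w6.npz"); c=(z["K"],z["R"],z["t"]); P=cloud("wrist",z["d"],c)
g=lambda x,y,zz: print((x,y),atz("wrist",230+x/2.5,40+y/2.5,zz,c).round(4))
g(224,359,.092);g(224,418,.092);g(224,38,.092);g(224,0,.092);g(224,66,.092);g(219,535,.0525);g(222,414,.0464);g(206,390,.092);g(243,390,.092)
m=lambda r0,r1,c0,c1: np.median(P[r0:r1,c0:c1].reshape(-1,3),0).round(4)
print(m(186,204,316,323),m(48,64,316,323),m(80,160,318,321),m(252,256,315,320))
```

```text
(224, 359) [0.5673 0.1524 0.092 ]
(224, 418) [0.5871 0.1532 0.092 ]
(224, 38) [0.4669 0.1481 0.092 ]
(224, 0) [0.4548 0.1476 0.092 ]
(224, 66) [0.4757 0.1485 0.092 ]
(219, 535) [0.65   0.1542 0.0525]
(222, 414) [0.6008 0.1533 0.0464]
(206, 390) [0.5778 0.147  0.092 ]
(243, 390) [0.5774 0.1589 0.092 ]
[0.5763 0.1523 0.0923] [0.4673 0.1477 0.0924] [0.517  0.1499 0.0725] [0.649  0.1535 0.0531]
```

Run:
```python
from feel import *
o=q(np.pi+0.042)
f0=F(); 
arm.move_l((0.577,0.1526,0.115),rot=o,vel=0.15)
arm.move_l((0.577,0.1526,0.0755),vel=0.07)
print(arm.get_tcp_pos().round(4),(F()-f0).round(2))
arm.grip(0.0,100); f=F(); p0=arm.get_tcp_pos(); print(arm.get_width(),p0.round(4),(f-f0).round(2))
for dz in (.004,.008,.0125):
    arm.move_l((0.577,0.1526,0.0755+dz),vel=0.03); print(arm.get_tcp_pos().round(4),(F()-f0).round(2),arm.get_wrist_torque().round(3))
for s in (.01,.02,.03):
    arm.move_l((0.577+s,0.1526+s*.04*.6,0.088),vel=0.05)
    f=F()-f0; print(s,arm.get_tcp_pos().round(4),f.round(2),arm.get_wrist_torque().round(3),round(arm.get_time_s(),2))
c=cal("wrist"); im,d=arm.capture("wrist"); save("w7",im); np.savez("w7.npz",im=im,d=d,K=c[0],R=c[1],t=c[2])
im,d=arm.capture("scene"); save("s7",cv2.resize(im[200:320,340:470],None,fx=4.6,fy=4.6,interpolation=cv2.INTER_CUBIC))
```

```text
[0.5769 0.1526 0.0753] [-0.4  -0.16 -0.84]
0.010416584490918182 [0.5777 0.1527 0.0765] [-1.86  0.3   1.77]
[0.5769 0.1526 0.0793] [-0.34 -0.43 -3.01] [-0.002 -0.03  -0.034]
[0.5772 0.1526 0.0837] [-0.9  -0.01 -2.93] [ 0.014 -0.121  0.018]
[0.5773 0.1527 0.0884] [-1.11  0.2  -2.87] [-0.001 -0.108 -0.057]
0.01 [0.5863 0.1529 0.0875] [-3.3   0.16 -1.4 ] [ 0.054  0.694 -0.029] 28.38
0.02 [0.5968 0.1532 0.0876] [-3.56  1.55 -2.09] [ 0.162  0.901 -0.103] 28.73
0.03 [0.6064 0.1534 0.0876] [-6.52  1.47 -2.35] [ 0.191  1.071 -0.161] 29.08
```

View pics/w7.png

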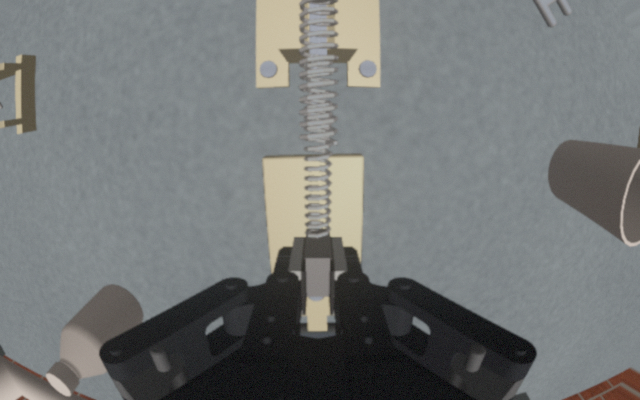

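View pics/s7.png

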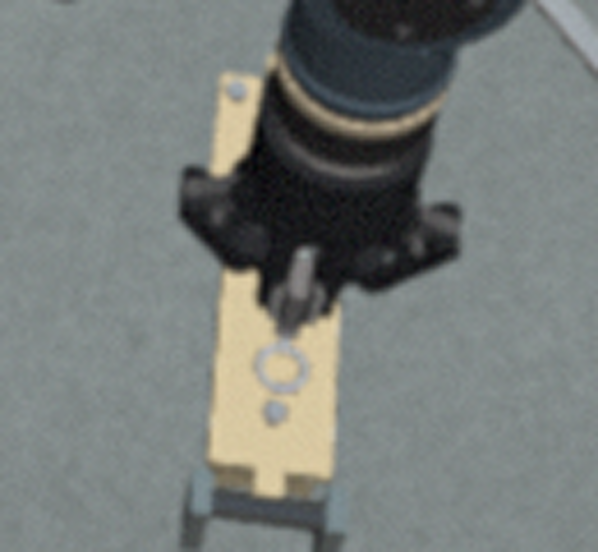

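The spring is stretching, the force matches the stretch, and the eye is in line with the stud: in the scene crop the ring is at (282,366) and the stud at (274,411). I'll go on until it is over the stud.

Run:
```python
from feel import *
for s in (.04,.0485):
    arm.move_l((0.577+s,0.1526+s*.024,0.0885),vel=0.05)
    f=F(); print(s,arm.get_tcp_pos().round(4),f.round(2),arm.get_wrist_torque().round(3),round(arm.get_time_s(),2))
c=cal("wrist"); im,d=arm.capture("wrist"); save("w8",cv2.resize(im[0:340,230:410],None,fx=1.7,fy=1.7))
c=cal("scene");im,d=arm.capture("scene"); np.savez("s8.npz",im=im,d=d,K=c[0],R=c[1],t=c[2]);save("s8",cv2.resize(im[250:320,360:440],None,fx=8,fy=8,interpolation=cv2.INTER_CUBIC))
im,d=arm.capture("top"); save("t8",cv2.resize(im[120:190,200:290],None,fx=8,fy=8,interpolation=cv2.INTER_CUBIC))
```

```text
0.04 [0.6161 0.1536 0.0879] [-5.85  0.99 -2.26] [ 0.238  1.191 -0.171] 29.53
0.0485 [0.6241 0.1539 0.0877] [-6.39  0.82 -2.86] [ 0.234  1.271 -0.161] 29.85
```

View pics/s8.png

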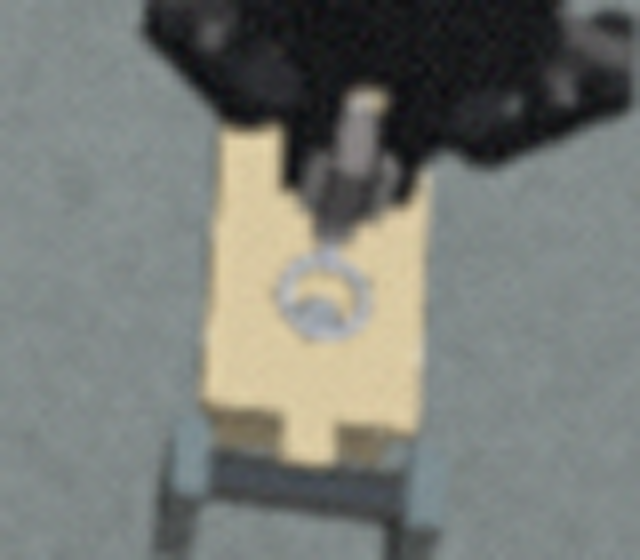

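View pics/t8.png

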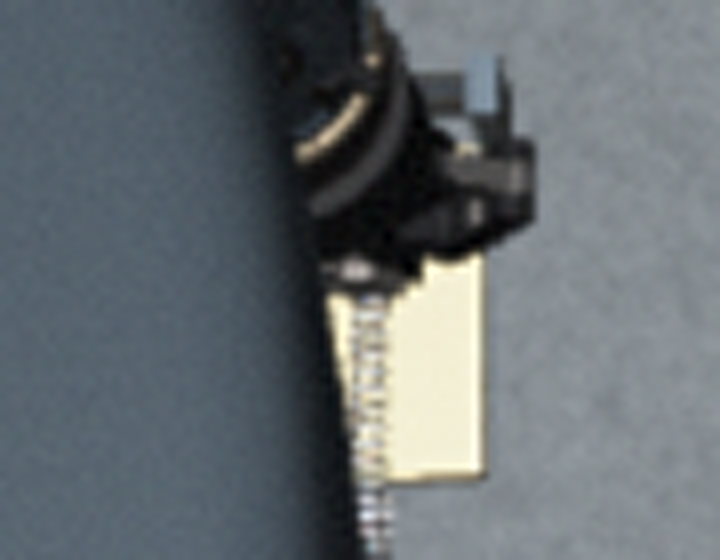

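View pics/w8.png

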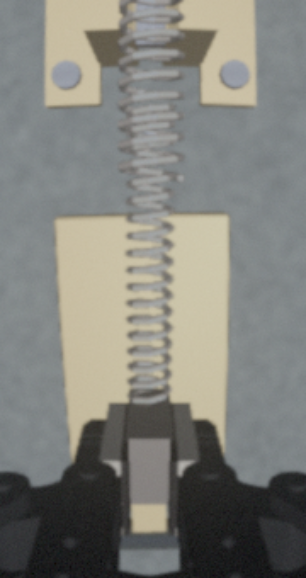

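Run:
```python
from h import *
z=np.load("s8.npz"); c=(z["K"],z["R"],z["t"])
g=lambda x,y,zz: print((x,y),atz("scene",360+x/8,250+y/8,zz,c).round(4))
for zz in(.054,.057): g(324,295,zz)
g(318,318,.0525)
# stud calibrate from first scene
s=np.load("scene0.npz")["im"][270:310,375:420]; save("s0stud",cv2.resize(s,None,fx=12,fy=12,interpolation=cv2.INTER_CUBIC))
```

```text
(324, 295) [0.6465 0.1575 0.054 ]
(324, 295) [0.648  0.1573 0.057 ]
(318, 318) [0.653  0.1568 0.0525]
```

View pics/s0stud.png

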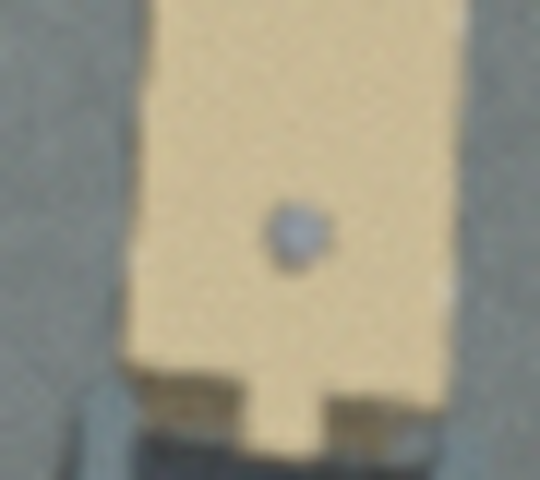

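In the scene camera the eye is 4–5 mm short of the stud; from the TCP reading it is about 2 mm short. I'll go 3.5 mm further and check again.

Run:
```python
from feel import *
s=.052
arm.move_l((0.577+s,0.1533,0.0885),vel=0.05)
f=F(); print(s,arm.get_tcp_pos().round(4),f.round(2),arm.get_wrist_torque().round(3),round(arm.get_time_s(),2))
im,d=arm.capture("scene");save("s9",cv2.resize(im[250:320,360:440],None,fx=8,fy=8,interpolation=cv2.INTER_CUBIC))
```

```text
0.052 [0.6273 0.1535 0.0876] [-7.35  0.76 -2.5 ] [ 0.394  1.387 -0.274] 30.25
```

View pics/s9.png

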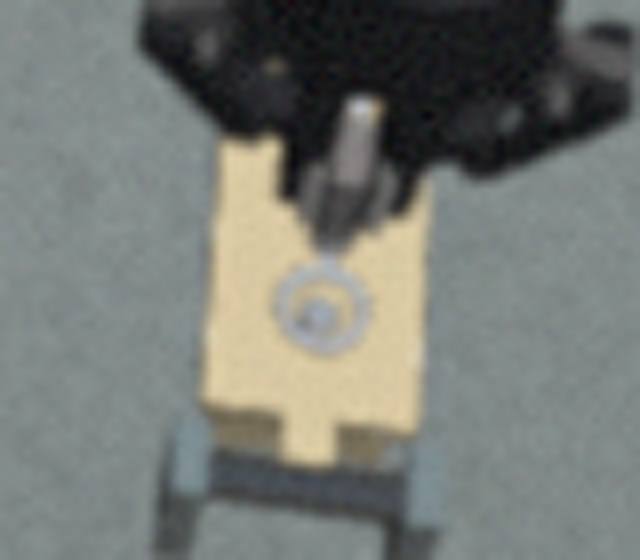

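The ring now encircles the stud head: ring centre (323,307), stud (319,315). I'll lower it while watching the force.

Run:
```python
from feel import *
f0=F(8)
for z in (.0865,.085,.0835,.082,.0805,.079,.0775,.0765,.0755):
    arm.move_l((0.6295,0.1533,z),vel=0.03)
    f=F(); print(z,arm.get_tcp_pos().round(4),f.round(2),(f-f0).round(1),round(arm.get_time_s(),2))
    if np.linalg.norm(f-f0)>6: break
im,d=arm.capture("scene");save("s10",cv2.resize(im[250:320,360:440],None,fx=8,fy=8,interpolation=cv2.INTER_CUBIC))
```

```text
0.0865 [0.6277 0.1536 0.0863] [-7.    0.77 -0.14] [-0.6 -0.8  2.8] 30.55
0.085 [0.6279 0.1535 0.0853] [-6.97  0.56  2.01] [-0.5 -1.   5. ] 30.8
0.0835 [0.6279 0.1532 0.084 ] [-6.56  1.4   1.09] [-0.1 -0.2  4. ] 31.05
0.082 [0.628  0.153  0.0825] [-6.15 -0.31  1.33] [ 0.3 -1.9  4.3] 31.3
0.0805 [0.6279 0.153  0.081 ] [-7.47 -0.23  2.75] [-1.  -1.8  5.7] 31.55
```

View pics/s10.png

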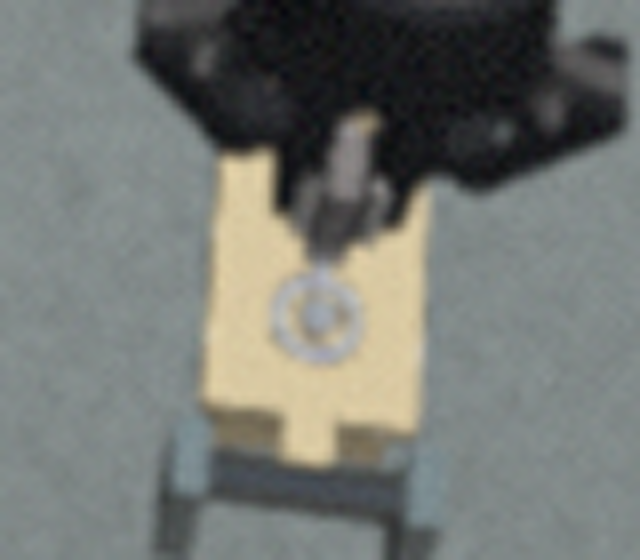

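The eye is centred around the stud head at (318,318), and the upward reaction is only 3–5 N (pin friction). I'll keep lowering.

Run:
```python
from feel import *
f0=np.array([-6.5,1,-2.7])
for z in (.0795,.078,.077,.076,.075,.0742):
    arm.move_l((0.6295,0.1533,z),vel=0.03)
    f=F(); print(z,arm.get_tcp_pos().round(4),f.round(2),(f-f0).round(1),arm.get_wrist_torque().round(2),round(arm.get_time_s(),2))
    if np.linalg.norm(f-f0)>11: break
c=cal("wrist");im,d=arm.capture("wrist"); save("w11",im); np.savez("w11.npz",im=im,d=d,K=c[0],R=c[1],t=c[2])
im,d=arm.capture("scene");save("s11",cv2.resize(im[190:320,350:450],None,fx=4.6,fy=4.6,interpolation=cv2.INTER_CUBIC))
```

```text
0.0795 [0.6281 0.153  0.0804] [-7.25  0.95  2.65] [-0.7 -0.   5.4] [-0.04  2.23 -0.08] 31.85
0.078 [0.628  0.153  0.0786] [-7.67 -0.08  1.09] [-1.2 -1.1  3.8] [ 0.08  2.07 -0.05] 32.1
0.077 [0.628  0.153  0.0776] [-7.66  0.57  1.19] [-1.2 -0.4  3.9] [ 0.01  2.03 -0.03] 32.35
0.076 [0.628  0.153  0.0768] [-7.36  0.31  1.33] [-0.9 -0.7  4. ] [-0.02  2.02 -0.15] 32.6
0.075 [0.628  0.1531 0.0767] [-8.71  0.5   4.96] [-2.2 -0.5  7.7] [-0.01  2.33 -0.13] 32.85
0.0742 [0.628  0.153  0.0767] [-10.44   0.05   6.8 ] [-3.9 -1.   9.5] [-0.08  2.52 -0.05] 33.1
```

View pics/s11.png

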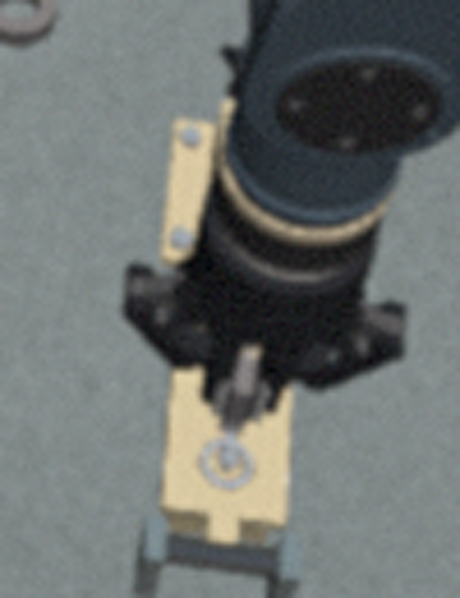

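View pics/w11.png

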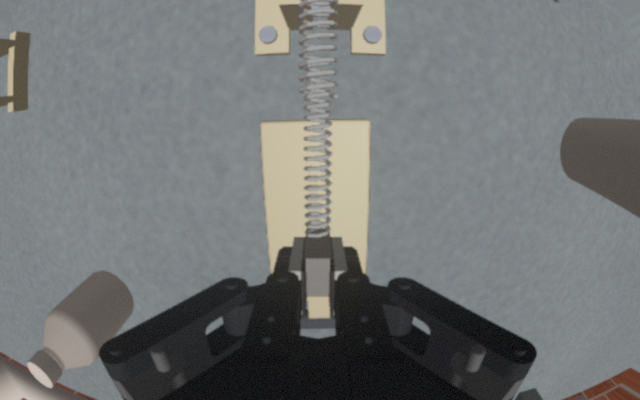

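The eye rests on the plate around the stud, with contact at TCP z 0.0767. I'll ease it back under the head until the stud takes the pull, then let go.

Run:
```python
from feel import *
for x in (.628,.6265,.625,.6235,.622,.6205):
    arm.move_l((x,0.1533,.0757),vel=0.03)
    f=F(); print(x,arm.get_tcp_pos().round(4),f.round(2),round(arm.get_time_s(),2))
    if f[0]>-2 : break
```

```text
0.628 [0.6268 0.153  0.0768] [-8.35 -0.14  2.98] 33.45
0.6265 [0.6255 0.153  0.0768] [-7.    0.43  2.71] 33.7
0.625 [0.6241 0.1529 0.0768] [-5.68 -1.01  3.14] 33.95
0.6235 [0.6227 0.1529 0.0768] [-6.55  0.36  2.39] 34.2
0.622 [0.6225 0.1529 0.0768] [-3.03 -0.26  2.84] 34.45
0.6205 [0.6221 0.153  0.0767] [ 0.13 -2.22  3.  ] 34.7
```

The stud now carries the pull: fx dropped to about 0. I'll release and retreat.

Run:
```python
from feel import *
arm.move_l((.6205,0.153,.0765),vel=0.03)
arm.grip(0.04); print(arm.get_width(),F().round(2))
arm.move_l((.6205,0.153,.14),vel=0.08)
arm.move_l((.56,0.152,.23),vel=0.2)
c=cal("wrist");im,d=arm.capture("wrist"); save("w12",im); np.savez("w12.npz",im=im,d=d,K=c[0],R=c[1],t=c[2])
save("z12b",cv2.resize(im[30:290,230:410],None,fx=2.3,fy=2.3,interpolation=cv2.INTER_CUBIC))
arm.move_l((.40,0.152,.30),vel=0.25)
for n in("scene","top"):
    im,d=arm.capture(n); save(n+"12",im)
    if n=="scene": save("s12z",cv2.resize(im[190:320,350:450],None,fx=4.6,fy=4.6,interpolation=cv2.INTER_CUBIC))
print(arm.get_time_s())
```

```text
0.039804529639939135 [ 0.31 -0.49 -0.1 ]
37.975
```

View pics/z12b.png

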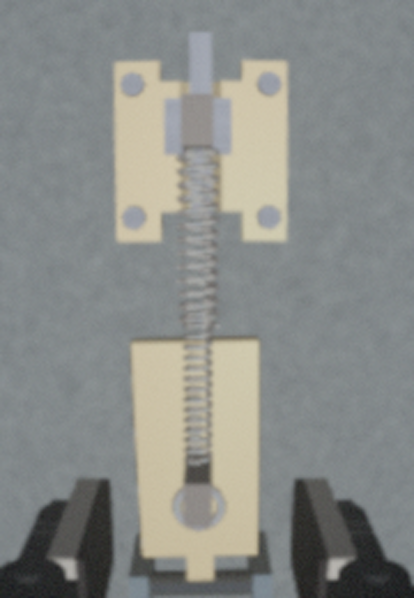

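View pics/s12z.png

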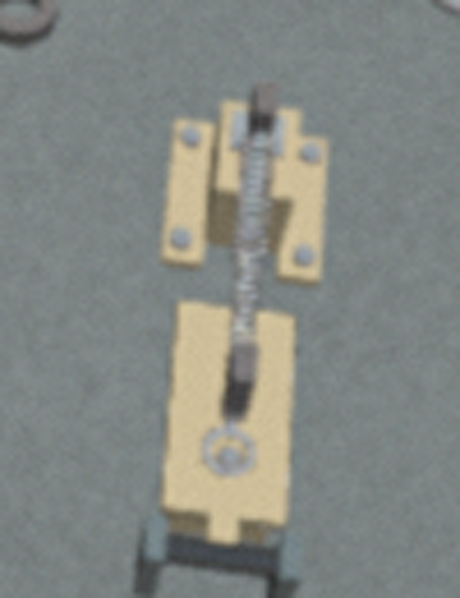

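View pics/top12.png

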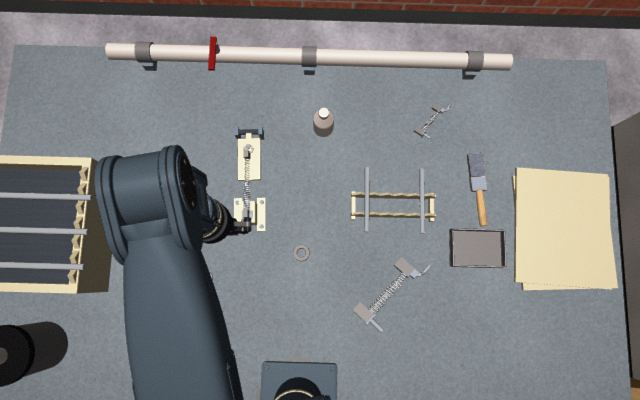

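Run:
```python
from h import *
z=np.load("w12.npz"); c=(z["K"],z["R"],z["t"]); P=cloud("wrist",z["d"],c)
import itertools
h=P[:,:,2]
m=(abs(P[:,:,1]-.15)<.006)&(P[:,:,0]>.44)&(P[:,:,0]<.66)
for x in np.arange(.45,.66,.008):
    k=m&(abs(P[:,:,0]-x)<.004); print(round(x,3),np.round(np.percentile(h[k],[10,50,90]),4) if k.sum() else None)
```

```text
0.45 [0.0477 0.0491 0.0557]
0.458 [0.0597 0.0928 0.0937]
0.466 [0.0602 0.0928 0.0939]
0.474 [0.0604 0.0929 0.0942]
0.482 [0.0535 0.0726 0.0759]
0.49 [0.3609 0.3609 0.3609]
0.498 [0.048  0.0709 0.0759]
0.506 [0.0594 0.0634 0.0758]
0.514 [-0.      0.0625  0.0755]
0.522 [-0.0002  0.0721  0.0764]
0.53 [-0.0001  0.0642  0.0758]
0.538 [2.000e-04 7.400e-02 3.194e-01]
0.546 [0.2969 0.3081 0.3157]
0.554 [0.2935 0.3046 0.3137]
0.562 [0.0395 0.0658 0.0734]
0.57 [0.0013 0.0685 0.0736]
0.578 [0.0422 0.0683 0.0736]
0.586 [0.042  0.065  0.0732]
0.594 [0.0417 0.0643 0.0735]
0.602 [0.0423 0.0651 0.0738]
0.61 [0.0566 0.0767 0.0934]
0.618 [0.0423 0.0933 0.0942]
0.626 [0.0419 0.0934 0.0943]
0.634 [0.0418 0.0932 0.0943]
0.642 [0.0466 0.0468 0.048 ]
0.65 [0.0435 0.0473 0.0489]
0.658 [0.0427 0.0499 0.0532]
```

Run:
```python
from h import *
for n in ("w6","w12"):
    z=np.load(n+".npz"); c=(z["K"],z["R"],z["t"]); P=cloud("wrist",z["d"],c).reshape(-1,3)
    a=.042; e=np.array([np.cos(a),np.sin(a)]); o=np.array([.4655,.1475]) 
    x=(P[:,:2]-o)@e; y=(P[:,:2]-o)@np.array([-e[1],e[0]])
    md=lambda m: (np.median(P[m,2]).round(5),m.sum())
    print(n,"flange",md((abs(x)<.008)&(abs(abs(y)-.0105)<.002)),"walls",md((x>.016)&(x<.034)&(abs(abs(y)-.0125)<.0025)),"tab",md((abs(x)<.006)&(abs(y)<.003)))
    print(" plate",md((P[:,0]>.57)&(P[:,0]<.62)&(abs(abs(P[:,1]-.153)-.022)<.004)),"table",md((P[:,0]>.52)&(P[:,0]<.55)&(abs(abs(P[:,1]-.153)-.03)<.01)))
```

```text
w6 flange (np.float64(0.05936), np.int64(160)) walls (np.float64(0.05629), np.int64(226)) tab (np.float64(0.09241), np.int64(119))
 plate (np.float64(0.2082), np.int64(2518)) table (np.float64(0.00031), np.int64(1027))
w12 flange (np.float64(0.0602), np.int64(135)) walls (np.float64(0.05621), np.int64(186)) tab (np.float64(0.09308), np.int64(93))
 plate (np.float64(0.04262), np.int64(788)) table (np.float64(0.29029), np.int64(6131))
```

Compared with the earlier seated view, the flange stands about 0.8 mm higher over the wall tops (4.0 mm against 3.1 mm). The loaded pin probably stuck by friction just short of home. I'll press gently on top of the hook tab with closed fingers.

Run:
```python
from feel import *
arm.grip(0.0,30)
arm.move_l((0.4665,0.148,.125),rot=q(np.pi+.042),vel=0.2)
f0=F(8); print(f0.round(2),arm.get_width())
for z in (.108,.1055,.1045,.104,.1035,.103,.1025,.102,.1015,.101,.1005,.1):
    arm.move_l((0.4665,0.148,z),vel=0.03)
    f=F()-f0; print(z,arm.get_tcp_pos().round(4),f.round(2),round(arm.get_time_s(),2))
    if f[2]>11 or np.hypot(f[0],f[1])>5: break
arm.move_l((0.4665,0.148,.14),vel=0.1)
arm.move_l((.56,0.152,.20),vel=0.2)
c=cal("wrist");im,d=arm.capture("wrist"); save("w13",im); np.savez("w13.npz",im=im,d=d,K=c[0],R=c[1],t=c[2])
P=cloud("wrist",d,c).reshape(-1,3)
a=.042; e=np.array([np.cos(a),np.sin(a)]); o=np.array([.4655,.1475]) 
x=(P[:,:2]-o)@e; y=(P[:,:2]-o)@np.array([-e[1],e[0]])
md=lambda m: (np.median(P[m,2]).round(5),m.sum())
print("flange",md((abs(x)<.008)&(abs(abs(y)-.0105)<.002)),"walls",md((x>.016)&(x<.034)&(abs(abs(y)-.0125)<.0025)),"tab",md((abs(x)<.006)&(abs(y)<.003)))
print(arm.get_time_s())
```

```text
[0.28 0.79 0.52] 0.0003636378938514
0.108 [0.4664 0.148  0.1079] [-0.1  -1.07 -1.07] 40.24
0.1055 [0.4665 0.148  0.1054] [-0.42 -1.13 -0.62] 40.49
0.1045 [0.4665 0.148  0.1045] [ 0.11  0.22 -0.37] 40.74
0.104 [0.4666 0.148  0.104 ] [-0.12 -0.8  -0.63] 40.99
0.1035 [0.4666 0.1481 0.1038] [-0.25 -0.43  1.86] 41.24
0.103 [0.4665 0.148  0.1033] [-1.8  -1.35  4.12] 41.49
0.1025 [0.4665 0.1481 0.1031] [-2.72 -1.05  5.02] 41.74
0.102 [0.4665 0.1481 0.103 ] [-3.2  -0.66  7.01] 41.99
0.1015 [0.4665 0.1481 0.103 ] [-4.21 -1.18  9.37] 42.24
0.101 [0.4665 0.1481 0.103 ] [-4.78 -0.98 10.67] 42.49
0.1005 [0.4665 0.1481 0.103 ] [-5.64 -1.64 12.74] 42.74
flange (np.float64(0.05936), np.int64(169)) walls (np.float64(0.05636), np.int64(219)) tab (np.float64(0.09235), np.int64(127))
44.0417
```

View pics/w13.png

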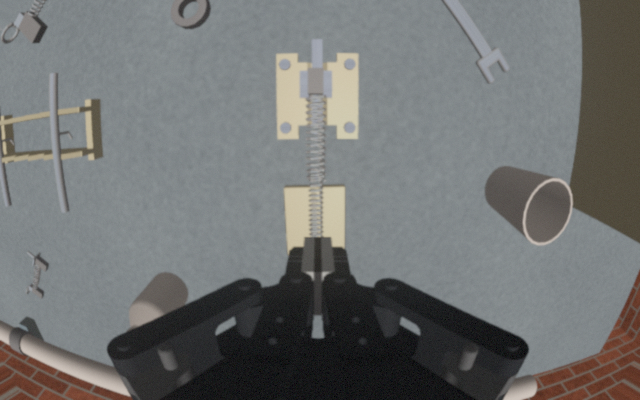

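The tab moved down about 0.8 mm and then stopped hard at the nominal height, with the flange 3.0 mm above the walls, so the pin is fully home. One last check of the eye, then I'll hand it in.

Run:
```python
from feel import *
arm.move_l((.40,0.152,.30),vel=0.25)
im,d=arm.capture("scene"); save("s14z",cv2.resize(im[190:320,350:450],None,fx=4.6,fy=4.6,interpolation=cv2.INTER_CUBIC))
print(arm.get_time_s(),F().round(2))
```

```text
45.0 [-0.21  0.47  0.61]
```

View pics/s14z.png

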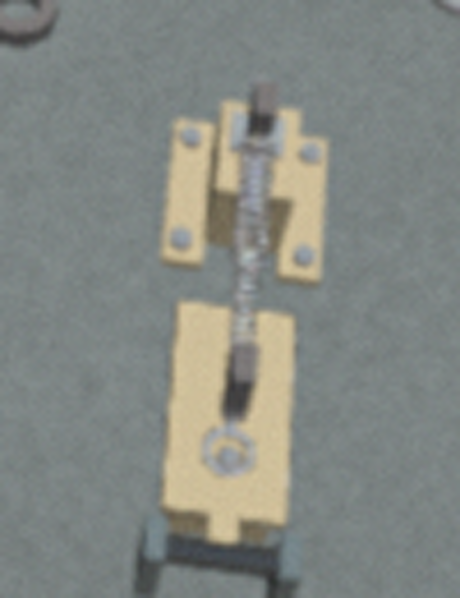

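The eye at (228,448) is held on the stud at (229,457), the spring is stretched, and the flange lies on the channel.

```bash
python3 -c "
from bench import arm
print(arm.close_job())"
```

```text
the job is handed in; nothing more can be done
None
```

The job is done and handed in at about 45 s: the spring is stretched between the hole and the stud.

**What I did**
- **Hook end:** I took the middle-sized spring from the rack by its hook tab. The wrist pictures already showed the hole, so I lowered the pin there in small force-checked steps. It went straight in, and no search along the channel was needed. I pressed the flange down with about 9 N.
- **Eye end:** I stretched the spring by its eye tab, about 50 mm at most, with a pull of about 7 N. I dropped the eye over the stud, eased it back until the stud carried the pull, and let go.

**Last checks**
- **Disagreed:** after release the flange stood about 0.8 mm too high over the channel walls. I pressed the hook tab down with about 13 N. It moved down and stopped at the nominal height, with the flange 3.0 mm above the walls.
- **Agreed:** the final picture shows the eye around the stud and the spring still stretched. The arm is clear and touching nothing, and an overview taken after the spring was released showed the rods, collar and other things where they were.

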